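Build up the transformer and choke on their mounting studs

ROBOT

A 6-joint arm with a two-finger parallel gripper is mounted at the origin on the work surface. World frame = base frame: x ahead of the robot, y to its left, z up, the work surface at z = 0. Lengths are in m, angles in rad, forces in N, time in s.
With the tool pointing down it reaches from about 0.375 to 0.825 m from the base axis. Payload 5.5 kg.
Tool frame: the origin (TCP) lies at the very end of the fingers, on their centre line; the grasp point (between the pads) lies 19 mm behind it; z points along the fingers, y is the direction in which the jaws open and shut (so a half turn about z gives the same grasp; the last joint's range is limited). The gripper opens to 85 mm and grips with 20 to 120 N. Pads are 22 mm wide; open, the fingers measure 114 mm over their backs; the gripper's body (76 mm by 85 mm) begins 54 mm behind the grasp point. The pads swing forward as they close: fully open they stand 13 mm farther back than shut.
Start: joints at [-1.323, 0.314, -0.047, 1.21, 0, 1.571], TCP at [0.147, -0.582, 0.231] pointing down, gripper open.
Joint ranges: [-2.67, 2.67], [-0.69, 1.73], [-1.03, 1.25], [-2.08, 2.16], [-1.42, 1.45], [-3.14, 3.14]. Speed limits (rad/s): [2.39, 2.39, 3.01, 3.14, 3.14, 3.14].

INTERFACE

Orientations are given as a unit quaternion [w, x, y, z].
In Python, from rig import ctrl, set_gripper, kin, state, imaging, workorder, models gives the robot as it stands. The module is installed in compiled form; this text tells all that it offers. Calls block until the motion is done:
- ctrl.goto(position, orientation): joint-space move of the TCP to a pose.
- ctrl.line_to(position, rot=None, vel=0.15): straight line of the TCP; rot=None keeps the orientation; vel is the mean speed in m/s.
- ctrl.set_joints(angles): joint-space move.
- set_gripper(opening): opening from 0.0 (shut) to 1.0 (fully open); the grip force is fixed at half the most; returns when the fingers have stopped.
- ctrl.hold(seconds).
- kin.solve_ik(position, orientation): joint angles nearest the present ones, or None.
- state(): the state.
- imaging.capture(name): name is "scene" or "top" or "wrist"; returns a dict with "image" (384x512x3 uint8, blue, green, red), "range_z" (384x512 float32, m along the optical axis (not along the pixel's ray), 0 where there is no reading), "fx", "fy", "cx", "cy" (pixels), "T" (4x4, takes a point from camera to world coordinates). Camera axes: x right, y down, z forward; pixel columns grow to the right and rows downward; lengths in m; the calibration is good to about 2 mm. The wrist camera is an equidistant fisheye: a pixel r from the principal point sees the ray r / f radians off the axis. A picture is of the moment at which its call begins.
A pose or a line that the arm cannot do raises ctrl.MotionError and nothing moves.
- workorder.hand_in(): hands the job in, once; it reports no verdict.
Trained networks look in the newest picture that a camera, given by its name, has taken for a name from the list of things; names that differ only in an ending like _2 or _b are one class to them, and where a whole thing is asked for, a point or a joint stands for the part that bears it (a point fixed in the world has none). Each returns a list of dicts, best first, with "p" (0 to 1); they miss things now and then, are a little off and sometimes report something else, mostly with a low value. They report only what shows in the picture. A call takes as long as a camera call.
- models.search_frame(camera, name): "pixel" ([column, row] in pixels, amid what is visible of it).
- models.spot_point(camera, name): "pixel" ([column, row] in pixels: a listed point, or the origin of a listed thing).
The state is a dict: "time": time; "qpos": joint angles; "joint_vel": joint speeds; "joint_efforts": joint torques, N m; "eef_pos": TCP position; "eef_rot": TCP orientation; "force": force on the tool from outside, world axes, zero at the start; "ft_torque": the same for the moment, N m; "grip_width": opening from 0.0 (shut) to 1.0 (fully open).
Only numpy, scipy, OpenCV 4.12 (cv2) and the standard library are available. Lean on these libraries where they do the work, as an engineer would, in place of code of your own. Each camera call takes 0.05 s, during which the arm holds its last target.

TASK

Assemble the two wound cores of the power supply on their studs, in order from the bottom. On the tall stud put the large rubber pad, then the transformer, then the steel clamp washer with its collar up; on the short stud put the small rubber pad, then the choke. Each piece must lie flat and fully down on the one below; leave the solder spool and the circuit board where they are.

Things in the scene. Friction and masses are not known exactly. Their poses are not given: they have to be found in the camera images.
- large_pad_mid (a point): Large rubber pad: flat black ring lying on the mat, 60 mm outer diameter, 18 mm hole, 10 mm thick; the point is its centre, half-way up (5 mm above its underside); z is the ring's axis. 35 g.
- small_pad_mid (a point): Small rubber pad: flat black ring lying on the mat, 40 mm outer diameter, 15 mm hole, 10 mm thick; the point is its centre, 5 mm above its underside; z is the ring's axis. 15 g.
- transformer_mid (a point): Transformer: the large ring-shaped core fully wound with copper wire, lying flat, 56 mm outer diameter (58 mm over the wires), 20 mm hole, 24 mm high; the point is its centre, 12 mm above its underside; z is its axis. 180 to 330 g.
- choke_mid (a point): Choke: the small ring-shaped dark core wound with copper wire, lying flat, 36 mm outer diameter (38 mm over the wires), 15 mm hole, 18 mm high; the point is its centre, 9 mm above its underside; z is its axis. 60 g.
- washer_mid (a point): Clamp washer: bare steel, lying with its collar up: a flange of 50 mm diameter and 6 mm thickness with a collar of 28 mm outer diameter on top of it, 20 mm high in all, 18 mm hole right through; the point is on its axis, 10 mm above its underside; z points up through the collar. The collar (from 6 to 20 mm up) is the place to grip. 100 g.
- tall_mount: Mount with the tall stud, fixed: a square aluminium plate 90 x 90 mm, 4 mm thick, with an upright round steel stud of 10 mm diameter at its centre whose pointed tip is 54 mm above the plate's underside. Origin: centre of the plate's underside, on the stud's axis; z up, x and y along the plate's sides.
- short_mount: Mount with the short stud, fixed: a square aluminium plate 70 x 70 mm, 4 mm thick, with an upright round steel stud of 8 mm diameter at its centre whose pointed tip is 37 mm above the plate's underside. Origin: centre of the plate's underside, on the stud's axis; z up, x and y along the plate's sides.
- spool_mid (a point): Bystander: yellow solder spool standing upright among the parts, 54 mm diameter, 42 mm high; the point is its centre, 21 mm up. Loose; to be left alone.
- board_mid (a point): Bystander: small green circuit board on four short feet, 50 x 70 mm (x by y), its parts reach 14 mm up; the point is its centre, 3 mm above the mat. Loose; to be left alone. (All these things stand on a blue mat whose top is 3 mm above the table top, z = 0.003.)

How it is judged:
At the end, for the whole second after the job is handed in: On the tall stud, from the plate up: large pad, transformer, clamp washer (collar up); on the short stud: small pad, choke. Each centre is within 7 mm of its stud's axis, at its seated height within 3 mm, level within 0.1 rad, and all are released and at rest (horizontal distance between each of large_pad_mid, transformer_mid, washer_mid and tall_mount below 0.007 m and z of large_pad_mid in the frame of tall_mount between 0.006 and 0.012 m and angle between each of large_pad_mid, transformer_mid, washer_mid, small_pad_mid, choke_mid's own z axis and vertical below 0.1 rad and z of transformer_mid in the frame of tall_mount between 0.023 and 0.029 m and z of washer_mid in the frame of tall_mount between 0.045 and 0.051 m and horizontal distance between each of small_pad_mid, choke_mid and short_mount below 0.007 m and z of small_pad_mid in the frame of short_mount between 0.006 and 0.012 m and z of choke_mid in the frame of short_mount between 0.02 and 0.026 m and linear speed of each of large_pad, small_pad, transformer, choke, washer below 0.02 m/s); the robot touches nothing.
It fails at once if the solder spool is shifted by more than 20 mm (distance of spool_mid from where it was at the start of the episode above 0.02 m).
It fails at once if the circuit board is shifted by more than 20 mm (distance of board_mid from where it was at the start of the episode above 0.02 m).
It also fails if it takes over 109 s, if anything falls off the work surface, if the arm or the gripper's body presses on something with over 40 N, if the wrist force passes 120 N, or if a joint passes its speed limit or range.

## Working session

There is one attempt and no reset: what is moved stays moved. The work goes in short steps, each a Python script; the robot and the scene stay as the last script left them, time stands still between calls to the robot, and variables do not carry over. Pictures are saved under pics/ and viewed, and the job is handed in when it is done.

```bash
mkdir -p pics; cat > h.py <<'E'
import numpy as np, cv2
from rig import ctrl,set_gripper,kin,state,imaging,workorder,models
def shot(n,fn):
    c=imaging.capture(n); cv2.imwrite('pics/'+fn,c['image']); return c
def cloud(c):
    z=c['range_z']; v,u=np.mgrid[0:z.shape[0],0:z.shape[1]]
    P=np.stack([(u-c['cx'])/c['fx']*z,(v-c['cy'])/c['fy']*z,z],-1)
    return P@c['T'][:3,:3].T+c['T'][:3,3]
def ray(c,px,h):
    d=c['T'][:3,:3]@np.array([(px[0]-c['cx'])/c['fx'],(px[1]-c['cy'])/c['fy'],1]); o=c['T'][:3,3]
    return o+d*(h-o[2])/d[2]
E
python3 - <<'E'
from h import *
s=state();print(s)
for n in('top','scene'):
    c=shot(n,n+'0.png');print(n,c['T'],c['fx'],c['cx'])
    P=cloud(c)
    for k,h in dict(large_pad_mid=.008,small_pad_mid=.008,transformer_mid=.015,choke_mid=.012,washer_mid=.013,tall_mount=.003,short_mount=.003,spool_mid=.024,board_mid=.006).items():
        for r in models.spot_point(n,k)[:2]:
            print(k,np.round(r['p'],2),np.round(r['pixel'],1),np.round(ray(c,r['pixel'],h),4))
E
```

```text
{'time': 0.0, 'qpos': array([-1.32298202e+00,  3.14205026e-01, -4.80588576e-02,  1.21020421e+00,
        1.30956849e-05,  1.57077545e+00]), 'joint_vel': array([-1.12355623e-05,  4.83242680e-04,  1.77492648e-03, -2.11420853e-04,
        8.98129729e-04,  1.86794856e-04]), 'joint_efforts': array([-7.75540720e-04, -5.39588463e+01,  3.39750981e+01,  1.91600790e-02,
        5.61764421e-05, -2.43266399e-06]), 'eef_pos': array([ 0.14703594, -0.58111755,  0.23045602]), 'eef_rot': array([-8.30284826e-04,  9.92331689e-01,  1.23600648e-01, -9.68007609e-05]), 'force': array([ 0.00385398, -0.59959882,  0.45918298]), 'ft_torque': array([ 0.00509068,  0.02936889, -0.02340835]), 'grip_width': 0.9986166041731266}
top [[ 1.26152017e-01 -9.71265817e-01  2.01812738e-01  4.27591837e-01]
 [-9.92010912e-01 -1.23542935e-01  2.55243931e-02  3.42787147e-04]
 [ 1.41567529e-04 -2.03420392e-01 -9.79091479e-01  8.68886671e-01]
 [ 0.00000000e+00  0.00000000e+00  0.00000000e+00  1.00000000e+00]] 356.20413945177177 261.4840822809389
large_pad_mid 0.71 [137.8 172. ] [0.6166 0.3356 0.008 ]
small_pad_mid 0.56 [228.1 165
[... 624 characters left out ...]
02]
 [ 0.          0.          0.          1.        ]] 362.46372777564136 258.1057767465136
large_pad_mid 0.51 [362.1 157.4] [0.6106 0.3366 0.008 ]
small_pad_mid 0.64 [311.  201.1] [0.6558 0.118  0.008 ]
transformer_mid 0.65 [234.9 167.1] [ 0.4551 -0.0012  0.015 ]
choke_mid 0.43 [246.9 241.2] [ 0.6705 -0.0903  0.012 ]
washer_mid 0.72 [141.7 262.2] [ 0.5886 -0.3317  0.013 ]
tall_mount 0.96 [302.6 146.1] [0.4819 0.2162 0.003 ]
tall_mount 0.17 [365.6 157.4] [0.6134 0.3493 0.003 ]
short_mount 0.97 [186.3 202.8] [ 0.4848 -0.1678  0.003 ]
short_mount 0.72 [255.5 191.2] [0.5485 0.0097 0.003 ]
board_mid 0.62 [359.9 202.4] [0.7264 0.2289 0.006 ]
board_mid 0.55 [184.2 203. ] [ 0.4845 -0.1732  0.006 ]
```

View pics/top0.png

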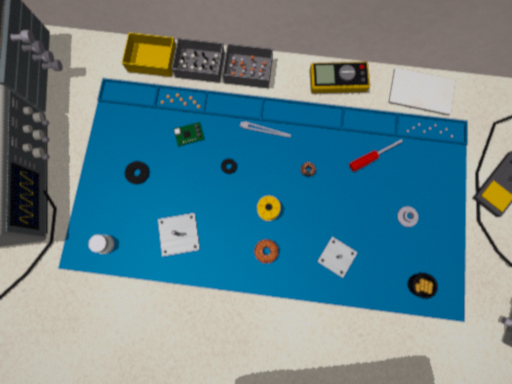

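View pics/scene0.png

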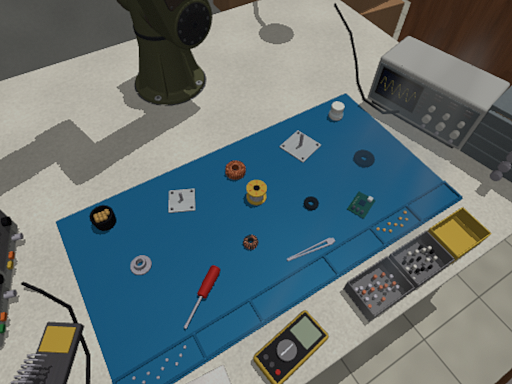

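```bash
python3 - <<'E'
from h import *
c=imaging.capture('top')
P=cloud(c)
for k,px,r in [('large',(137,173),16),('small',(229,166),11),('trafo',(266,251),15),('choke',(308,169),10),('wash',(407,216),13),('tall',(179,234),25),('short',(338,257),22),('spool',(269,208),14),('mat',(220,220),8)]:
    u,v=px;Q=P[v-r:v+r+1,u-r:u+r+1].reshape(-1,3)
    print(k,np.round(np.percentile(Q[:,2],[1,10,30,50,70,90,98,100]),4))
Q=[0,1,0,0]
t=state()['time']
ctrl.goto([0.46,-0.17,0.25],Q); print(state()['time']-t,state()['eef_pos'])
w=shot('wrist','w0.png'); print(w['T'],w['fx'],w['cx'],w['cy'])
for k in('short_mount','transformer_mid','choke_mid'): print(k,models.spot_point('wrist',k)[:2])
E
```

```text
large [7.000e-04 2.400e-03 4.000e-03 5.200e-03 1.250e-02 1.480e-02 1.600e-02
 8.689e-01]
small [0.001  0.0024 0.0038 0.0051 0.0114 0.0149 0.0164 0.8689]
trafo [0.0009 0.0026 0.0041 0.0058 0.0267 0.0289 0.0307 0.033 ]
choke [0.0012 0.0025 0.0039 0.0054 0.0173 0.0227 0.0239 0.0254]
wash [0.0013 0.0028 0.0041 0.0059 0.0098 0.0182 0.0246 0.8689]
tall [8.000e-04 2.700e-03 4.300e-03 6.100e-03 7.700e-03 9.300e-03 1.130e-02
 8.689e-01]
short [8.000e-04 2.600e-03 4.100e-03 5.700e-03 7.400e-03 9.200e-03 1.110e-02
 8.689e-01]
spool [0.0013 0.0029 0.0046 0.0101 0.0456 0.0474 0.0489 0.8689]
mat [4.000e-04 1.900e-03 3.200e-03 3.700e-03 4.500e-03 5.900e-03 6.900e-03
 8.689e-01]
1.8749999999999998 [ 0.45991348 -0.17064366  0.24996832]
[[-1.55071741e-03 -9.48280405e-01 -3.17430099e-01  5.42968354e-01]
 [-9.99998688e-01  1.32216772e-03  9.35417390e-04 -1.70850966e-01]
 [-4.67342151e-04  3.17431134e-01 -9.48281212e-01  3.91675861e-01]
 [ 0.00000000e+00  0.00000000e+00  0.00000000e+00  1.00000000e+00]] 297.3186396354542 253.61638631923037 189.95224115335645
short_mount [{'pixel': [258.2, 150.3], 'p': 0.71}]
transformer_mid []
choke_mid []
```

View pics/w0.png

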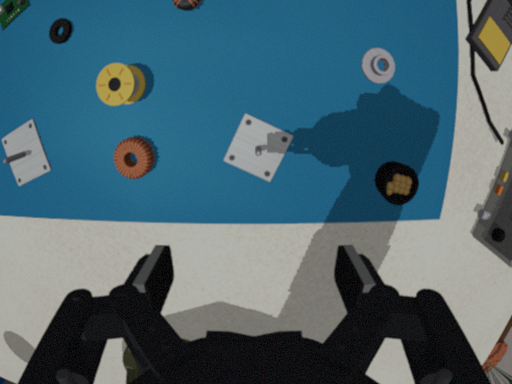

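```bash
cat >> h.py <<'E'
Q=[0,1,0,0]
def wcloud(c):
    z=c['range_z']; v,u=np.mgrid[0:z.shape[0],0:z.shape[1]]
    a=(u-c['cx'])/c['fx'];b=(v-c['cy'])/c['fy'];r=np.hypot(a,b)+1e-9
    k=np.tan(np.minimum(r,1.5))/r
    P=np.stack([a*k*z,b*k*z,z],-1)
    return P@c['T'][:3,:3].T+c['T'][:3,3]
def locate(c,xy,R,plate=False,zmin=None):
    """non-blue points near xy; ring: enclosing circle; plate: min-area rect"""
    P=wcloud(c);im=cv2.medianBlur(c['image'],3).astype(float)
    nb=im[...,0]<im[...,2]*1.5+12
    ok=nb&(c['range_z']>0)&(np.hypot(P[...,0]-xy[0],P[...,1]-xy[1])<R)&(P[...,2]<.08)
    if zmin is not None: ok&=P[...,2]>zmin
    m=cv2.morphologyEx(ok.astype(np.uint8),cv2.MORPH_OPEN,np.ones((2,2),np.uint8))
    n,l,st,_=cv2.connectedComponentsWithStats(m)
    if n<2: return None
    i=1+np.argmax(st[1:,4]);Pm=P[l==i]
    if plate: Pm=Pm[Pm[:,2]<.016]
    X=(Pm[:,:2]*1000).astype(np.float32)
    if plate:
        r=cv2.minAreaRect(X);return np.array(r[0])/1000,r[1],r[2],len(X)
    ctr,rad=cv2.minEnclosingCircle(X)
    # robust: fit circle to hull points
    H=cv2.convexHull(X)[:,0];A=np.c_[2*H,np.ones(len(H))];s=np.linalg.lstsq(A,(H**2).sum(1),rcond=None)[0]
    return np.array(ctr)/1000,round(rad,1),s[:2]/1000,round(float(np.sqrt(s[2]+s[0]**2+s[1]**2)),1),len(X)
E
python3 - <<'E'
from h import *
w=imaging.capture('wrist')
print(locate(w,(.472,-.175),.07,True))
print(locate(w,(.464,-.007),.045)); print(locate(w,(.664,.115),.04))
print(locate(w,(.595,-.331),.045))
def look(xy,fn):
    ctrl.goto([xy[0],xy[1],.22],Q); return shot('wrist',fn)
w=look((.464,-.007),'w1.png'); print('trafo',locate(w,(.464,-.007),.045))
w=look((.476,.207),'w2.png'); print('tall',locate(w,(.476,.207),.08,True),state()['time'])
w=look((.615,.336),'w3.png'); print('lpad',locate(w,(.615,.336),.045),state()['time'])
E
python3 -c "
import cv2,numpy as np
cv2.imwrite('pics/m1.png',cv2.resize(np.hstack([cv2.imread('pics/w%d.png'%i) for i in(2,3)]),(800,300)))"
```

```text
(array([ 0.47008084, -0.17726553]), (72.43991088867188, 72.65079498291016), 64.65672302246094, 2776)
(array([ 0.49079114, -0.07327851]), 110.7, array([ 0.48310163, -0.08045042]), 96.3, 1354)
(array([0.65912378, 0.10940483]), 18.8, array([0.65903432, 0.10974709]), 17.8, 353)
(array([ 0.56974744, -0.2682132 ]), 101.0, array([ 0.5624841 , -0.26834098]), 93.0, 908)
trafo (array([ 0.48737469, -0.00612996]), 59.8, array([ 0.48193782, -0.00610221]), 47.3, 1711)
tall (array([0.4755817 , 0.20774724]), (93.23974609375, 92.14366912841797), 17.11180305480957, 5155) 8.7833
lpad (array([0.64036304, 0.33710333]), 57.2, array([0.6365641 , 0.33081513]), 45.2, 1535) 9.6167
```

View pics/m1.png

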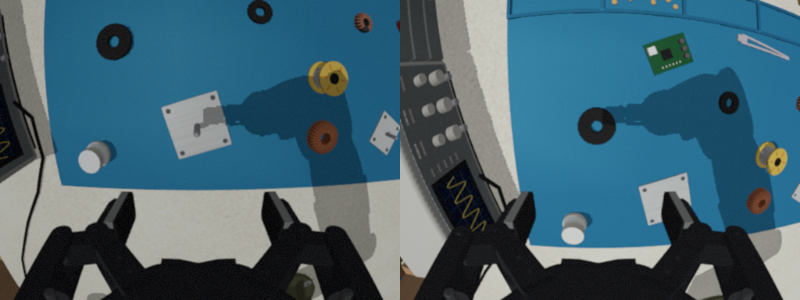

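```bash
sed -i 's/Pm=P\[l==i\]/Pm=P[(l==i)\&ok]/' h.py
python3 - <<'E'
from h import *
w=imaging.capture('wrist')
for z in(None,.006,.008): print(locate(w,(.615,.336),.045,zmin=z))
print(models.spot_point('wrist','large_pad_mid'))
P=wcloud(w);print(np.percentile(P[195:225,270:300,2],[5,50,95]))
np.save('w3.npy',w,allow_pickle=True)
E
```

```text
(array([0.61623303, 0.33799652]), 28.7, array([0.61589337, 0.33743303]), 28.1, 1443)
(array([0.61623303, 0.33799652]), 28.7, array([0.61589337, 0.33743303]), 28.1, 1443)
(array([0.61623303, 0.33799652]), 28.7, array([0.61589337, 0.33743303]), 28.1, 1443)
[{'pixel': [247.9, 164.3], 'p': 0.84}]
[0.00067461 0.00186352 0.00303369]
```

```bash
cat >> h.py <<'E'
def pick(xy,z,lift=.14):
    x,y=xy
    ctrl.goto([x,y,z+.06],Q); ctrl.line_to([x,y,z],vel=.12)
    f=state()['force']; set_gripper(0.0); s=state()
    print('grip',round(s['grip_width'],3),'F before',np.round(f,1),'after',np.round(s['force'],1))
    ctrl.line_to([x,y,lift],vel=.2); s=state(); print('lift',round(s['grip_width'],3),np.round(s['force'],1),round(s['time'],1))
def place(xy,z,top,release=True):
    x,y=xy
    ctrl.goto([x,y,top],Q); ctrl.line_to([x,y,z+.006],vel=.08)
    print('near',np.round(state()['force'],1)); ctrl.line_to([x,y,z],vel=.03); s=state()
    print('down',np.round(s['force'],1),np.round(s['eef_pos'],4),round(s['time'],1))
E
python3 - <<'E'
from h import *
pick((.6160,.3377),.0005)
shot('wrist','g1.png')
E
```

```text
grip 0.663 F before [ 0.4 -0.5  0.4] after [-2.2 -1.1  8.6]
lift 0.659 [ 0.8  0.2 -1.2] 12.3
```

View pics/g1.png

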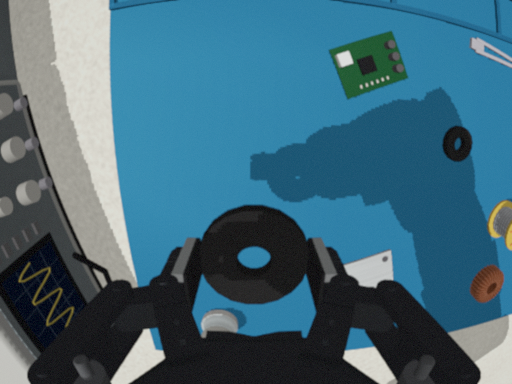

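```bash
python3 - <<'E'
from h import *
place((.4756,.2077),.006,.12)
shot('wrist','p0.png')
set_gripper(1.0)
ctrl.line_to([.4756,.2077,.22],vel=.25)
w=shot('wrist','p1.png'); print('tall',locate(w,(.476,.207),.08,True),state()['time'])
print('pad',locate(w,(.476,.207),.045,zmin=.012))
print('tallspot',models.spot_point('wrist','tall_mount')[:1],models.spot_point('wrist','large_pad_mid')[:1])
E
```

```text
near [ 0.3 -0.3 -0.6]
down [-1.4 -0.1  7.6] [0.4764 0.2081 0.0069] 15.0
tall (array([0.47610953, 0.20862177]), (91.48035430908203, 91.8795166015625), 17.114700317382812, 4256) 16.5
pad (array([0.47491382, 0.20762515]), 29.3, array([0.47510459, 0.20766969]), 29.0, 1709)
tallspot [{'pixel': [254.8, 157.6], 'p': 0.72}] [{'pixel': [249.8, 160.1], 'p': 0.73}]
```

View pics/p1.png

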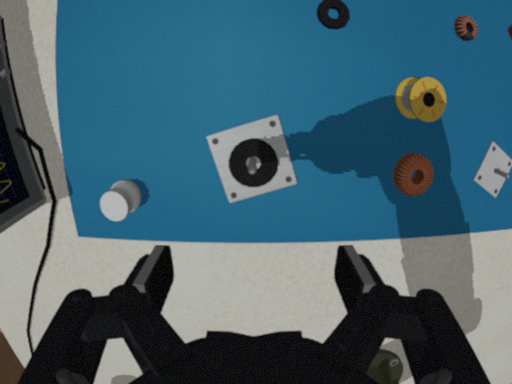

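```bash
python3 - <<'E'
from h import *
ctrl.goto([.464,-.007,.2],Q); w=shot('wrist','w4.png')
r=locate(w,(.464,-.007),.042); print(r,locate(w,(.464,-.007),.042,zmin=.012))
c=r[2]
assert np.hypot(*(c-[.464,-.007]))<.012 and 26<r[3]<31
pick(c,.006)
shot('wrist','g2.png')
E
```

```text
(array([ 0.46013391, -0.00610431]), 32.1, array([ 0.46018861, -0.00643619]), 30.7, 1814) (array([ 0.46365927, -0.00579714]), 28.5, array([ 0.4639766 , -0.00625938]), 27.7, 1664)
grip 0.571 F before [ 0.2 -0.7 -0.3] after [-3.1 -0.4 11.1]
lift 0.565 [ 0.4 -0.  -3. ] 24.0
```

View pics/g2.png

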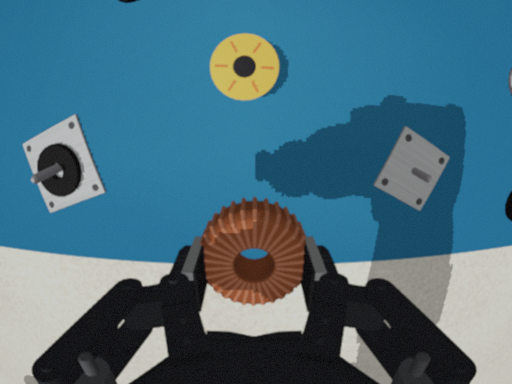

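```bash
cat >> h.py <<'E'
def held(c,mask):
    """centre of held thing rel. to TCP from masked pixels"""
    P=wcloud(c);e=np.array(state()['eef_pos'])
    m=mask&(c['range_z']>0)&(np.abs(P[...,2]-e[2])<.05)&(np.hypot(P[...,0]-e[0],P[...,1]-e[1])<.045)
    m=cv2.erode(m.astype(np.uint8),np.ones((3,3),np.uint8))>0
    X=((P[m]-e)*1000).astype(np.float32)
    print('z pct',np.round(np.percentile(X[:,2],[2,50,98]),1),len(X))
    top=X[X[:,2]>np.percentile(X[:,2],60)]
    print('enc all',cv2.minEnclosingCircle(X[:,:2].copy()))
    H=cv2.convexHull(top[:,:2].copy()); print('enc top',cv2.minEnclosingCircle(H),'ext',X.min(0),X.max(0))
E
python3 - <<'E'
from h import *
w=imaging.capture('wrist');im=w['image'].astype(float)
held(w,(im[...,2]>im[...,0]*1.4+15))
E
```

```text
z pct [ 2.6 18.5 20.1] 7553
enc all ((5.271714687347412, -0.21896009147167206), 27.20175552368164)
enc top ((3.7610116004943848, -0.095990389585495), 25.352941513061523) ext [-20.71084   -24.594465   -1.8629006] [32.371292 25.429657 21.139145]
```

```bash
python3 - <<'E'
from h import *
xy=(.4718,.2082)
place(xy,.021,.135)
set_gripper(1.0)
ctrl.line_to([xy[0],xy[1],.22],vel=.25)
w=shot('wrist','p2.png'); print('tall',locate(w,(.476,.207),.08,True),state()['time'])
print('tr',locate(w,(.476,.207),.045,zmin=.025))
E
```

```text
near [ 6.1  2.8 -6.8]
down [ 5.5 -0.   1.3] [0.4727 0.2085 0.0214] 30.7
tall (array([0.47615234, 0.2085916 ]), (91.35388946533203, 91.12767028808594), 17.225238800048828, 3280) 32.1917
tr (array([0.47593884, 0.20795091]), 28.1, array([0.47611115, 0.20814665]), 27.7, 1736)
```

View pics/p2.png

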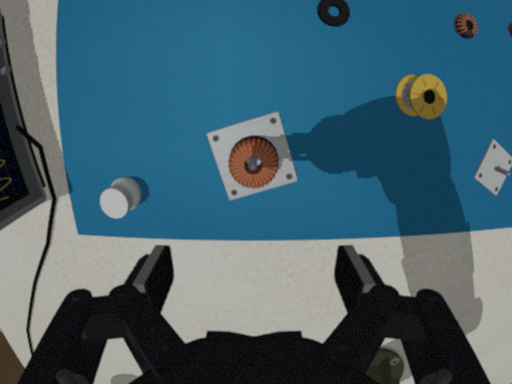

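```bash
python3 - <<'E'
from h import *
ctrl.goto([.66,.111,.2],Q); w=shot('wrist','w5.png')
for z in(None,.006,.008):
    r=locate(w,(.66,.111),.034,zmin=z); print(r)
c=(r[0]+r[2])/2
assert np.hypot(*(c-[.66,.111]))<.012 and 17<r[3]<22
pick(c,.004)
w=shot('wrist','g3.png'); im=w['image'].astype(float)
held(w,(im.max(-1)<60))
E
```

```text
(array([0.66144904, 0.11325786]), 18.8, array([0.66108639, 0.1127074 ]), 18.2, 624)
(array([0.66144904, 0.11325786]), 18.8, array([0.66108639, 0.1127074 ]), 18.2, 624)
(array([0.66144904, 0.11325786]), 18.8, array([0.66110077, 0.11269929]), 18.2, 623)
grip 0.425 F before [ 0.1 -0.1  0. ] after [-1.7 -0.2  6.7]
lift 0.431 [-0.7 -0.6  0.1] 35.7
z pct [ 3.4  7.6 48.3] 4903
enc all ((13.80506420135498, -0.03580474853515625), 42.143009185791016)
enc top ((13.80506420135498, -0.03580474853515625), 42.143009185791016) ext [-18.487883   -42.17817      0.32022032] [19.567665 42.10656  49.968662]
```

View pics/g3.png

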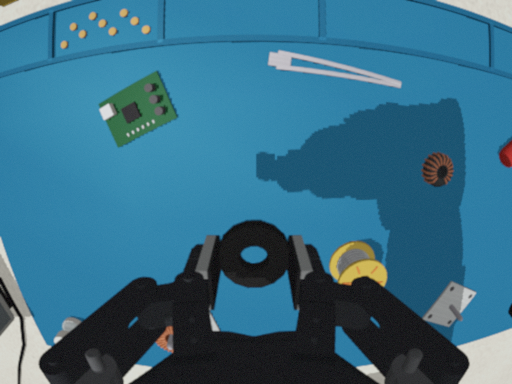

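```bash
python3 - <<'E'
from h import *
ctrl.goto([.470,-.177,.2],Q); w=shot('wrist','w6.png')
r=locate(w,(.47,-.177),.058,True);print(r)
P=wcloud(w);m=(np.hypot(P[...,0]-.47,P[...,1]+.177)<.02)&(P[...,2]>.022)&(P[...,2]<.06);print('stud',np.median(P[m],0),m.sum())
c=r[0]; assert np.hypot(*(c-[.47,-.177]))<.01
place(c,.0095,.10)
set_gripper(1.0)
ctrl.line_to([c[0],c[1],.2],vel=.25)
w=shot('wrist','p3.png'); print('short',locate(w,c,.058,True),state()['time'])
print('pad',locate(w,c,.03,zmin=.0125))
E
```

```text
(array([ 0.47057037, -0.17648875]), (70.93063354492188, 72.28592681884766), 64.55442810058594, 3422)
stud [ 0.47369027 -0.17615639  0.0367135 ] 57
near [ 0.2 -0.   0.5]
down [-0.7  0.5  0.7] [ 0.4705 -0.1765  0.0094] 42.6
short (array([ 0.47065704, -0.17647437]), (70.46763610839844, 72.02023315429688), 64.60343170166016, 3087) 44.0833
pad (array([ 0.46930334, -0.17666621]), 19.3, array([ 0.46941976, -0.17675086]), 18.8, 796)
```

View pics/p3.png

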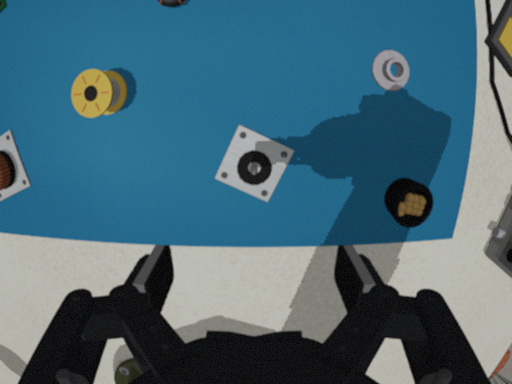

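```bash
python3 - <<'E'
from h import *
ctrl.goto([.676,-.087,.2],Q); w=shot('wrist','w7.png')
for z in(None,.010,.013):
    r=locate(w,(.676,-.087),.032,zmin=z); print(r)
c=(r[0]+r[2])/2
assert np.hypot(*(c-[.676,-.087]))<.013 and 16<r[3]<21
pick(c,.006)
w=shot('wrist','g4.png')
E
```

```text
(array([ 0.67461841, -0.08446948]), 19.9, array([ 0.67485538, -0.08487388]), 18.9, 660)
(array([ 0.67670941, -0.08511631]), 17.9, array([ 0.67697759, -0.0850322 ]), 17.5, 615)
(array([ 0.67637878, -0.08511661]), 17.8, array([ 0.67673447, -0.08509994]), 17.3, 586)
grip 0.329 F before [-0.2  0.3 -0.1] after [-1.8  0.   4.8]
lift 0.325 [-0.9 -0.2 -0.9] 47.7
```

View pics/g4.png

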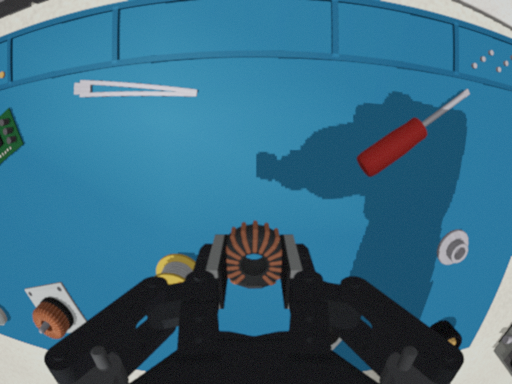

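```bash
python3 - <<'E'
from h import *
c=np.array([.4706,-.1765])
place(c,.021,.12)
set_gripper(1.0)
ctrl.line_to([c[0],c[1],.2],vel=.25)
w=shot('wrist','p4.png'); print('short',locate(w,c,.058,True),state()['time'])
print('choke',locate(w,c,.03,zmin=.022))
P=wcloud(w);m=(np.hypot(P[...,0]-c[0],P[...,1]-c[1])<.017)&(P[...,2]>.025);print(np.percentile(P[m][:,2],[10,50,90]))
ctrl.goto([.595,-.331,.2],Q); w=shot('wrist','w8.png')
for z in(None,.006,.014):
    r=locate(w,(.595,-.331),.036,zmin=z); print(r)
print(state()['time'])
E
```

```text
near [ 5.7  1.4 -4.2]
down [ 5.8  2.6 -2.2] [ 0.4715 -0.1763  0.021 ] 50.3
short (array([ 0.47057529, -0.17645668]), (70.68230438232422, 72.07577514648438), 64.32035827636719, 2641) 51.7917
choke (array([ 0.47162756, -0.17678712]), 18.1, array([ 0.47189307, -0.17650446]), 17.5, 749)
[0.03449644 0.28093059 0.28977493]
(array([ 0.58871503, -0.33796252]), 25.6, array([ 0.58873681, -0.33813779]), 25.1, 1222)
(array([ 0.5902746 , -0.33781146]), 24.3, array([ 0.5900322 , -0.33806488]), 23.7, 1122)
(array([ 0.59016595, -0.33779675]), 13.5, array([ 0.59046721, -0.33786066]), 13.0, 249)
52.65
```

View pics/p4.png

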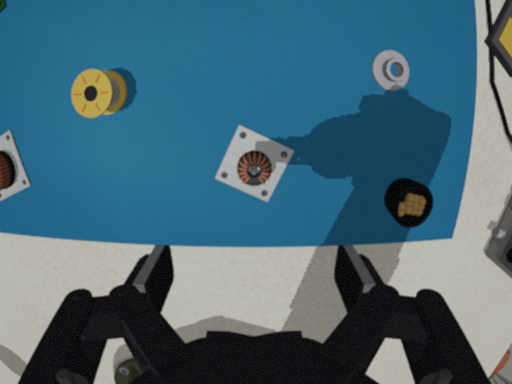

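View pics/w8.png

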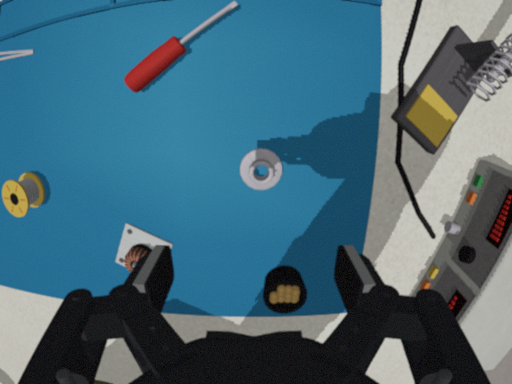

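```bash
python3 - <<'E'
from h import *
pick((.5903,-.3379),.012,.16)
w=shot('wrist','g5.png')
E
```

```text
grip 0.29 F before [0.8 0.3 0. ] after [-0.5  0.5  5.8]
lift 0.286 [ 0.1  0.  -0.9] 55.4
```

View pics/g5.png

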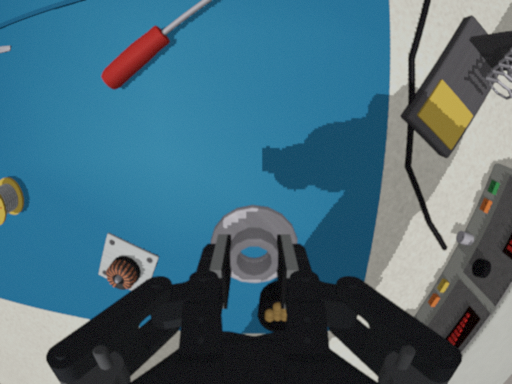

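```bash
python3 -c "
import cv2,numpy as np
a=cv2.imread('pics/p2.png')[120:200,210:300];b=cv2.imread('pics/p4.png')[125:205,210:300]
cv2.imwrite('pics/z1.png',np.hstack([cv2.resize(k,(400,356),interpolation=cv2.INTER_CUBIC) for k in(a,b)]))"
```

```text
(no output)
```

View pics/z1.png

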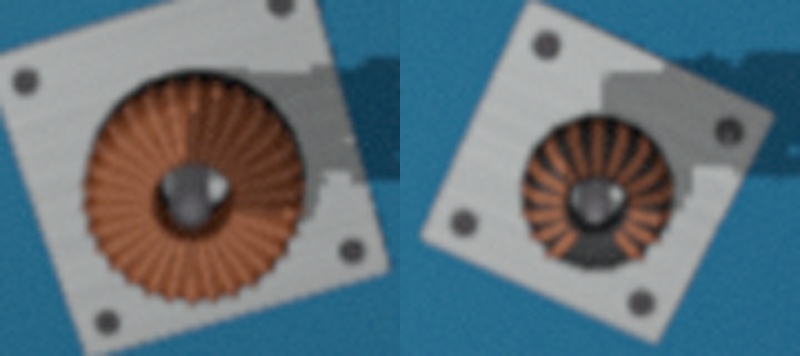

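```bash
python3 - <<'E'
from h import *
x,y=.4766,.2085
ctrl.goto([x,y,.16],Q)
ctrl.line_to([x,y,.085],vel=.12)
for z in(.075,.067,.059,.054,.051):
    ctrl.line_to([x,y,z],vel=.05); s=state(); print(z,np.round(s['force'],1),np.round(s['eef_pos'],4),round(s['time'],1))
    if s['force'][2]>15: break
w=shot('wrist','g6.png')
E
```

```text
0.075 [-0.4 -0.  -0.6] [0.4764 0.2084 0.0749] 60.9
0.067 [-0.1  0.3 -0.7] [0.4762 0.2083 0.0665] 61.2
0.059 [ 0.3 -0.  -0.7] [0.4762 0.2083 0.0585] 61.5
0.054 [ 0.  -0.5 -0.5] [0.4763 0.2084 0.0537] 61.8
0.051 [-0.2 -0.2 -1.4] [0.4766 0.2085 0.0509] 62.0
```

View pics/g6.png

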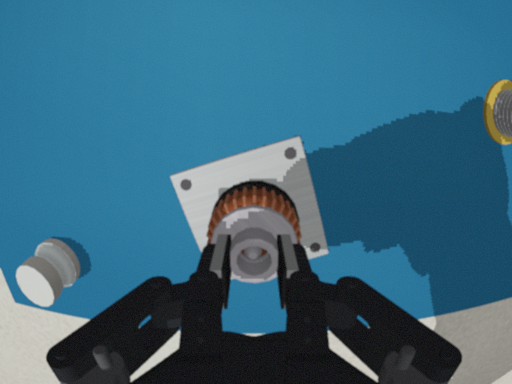

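```bash
python3 - <<'E'
from h import *
x,y=.4766,.2085
ctrl.line_to([x,y,.0498],vel=.03); print(state()['force'])
set_gripper(1.0)
ctrl.line_to([x,y,.22],vel=.25); ctrl.hold(.3)
w=shot('wrist','p5.png');P=wcloud(w)
for z in(.02,.035,.05): print(locate(w,(.4762,.2085),.045,zmin=z))
print('plate',locate(w,(.476,.208),.08,True))
def ann(P,c,a,b):
    d=np.hypot(P[...,0]-c[0],P[...,1]-c[1]);m=(d>a)&(d<b)&(P[...,2]<.09)&(P[...,2]>-.02)
    X=P[m]; k=np.median(X[:,2]); X=X[abs(X[:,2]-k)<.004]
    s=np.linalg.lstsq(np.c_[X[:,:2]-c,np.ones(len(X))],X[:,2],rcond=None)[0]; print('plane',np.round(s,4),len(X))
ann(P,(.4766,.2085),.010,.0135)   # collar top expect .061
ann(P,(.4766,.2085),.016,.024)   # flange expect .047
ann(P,(.4756,.2085),.037,.042)   # plate expect .007
print(state()['time'])
ctrl.goto([.4706,-.1765,.2],Q); w=shot('wrist','p6.png');P=wcloud(w)
ann(P,(.4716,-.1766),.008,.016) # choke top expect .035
ann(P,(.4706,-.1766),.024,.033)
c=shot('top','top1.png')
print(state()['time'])
for k,h in(('spool_mid',.024),('board_mid',.006)):
    for r in models.spot_point('top',k)[:1]: print(k,ray(c,r['pixel'],h))
E
python3 -c "
import cv2,numpy as np
a=cv2.imread('pics/p5.png')[110:210,200:310];b=cv2.imread('pics/p6.png')[110:210,200:310]
cv2.imwrite('pics/z2.png',np.hstack([cv2.resize(k,(400,364),interpolation=cv2.INTER_CUBIC) for k in(a,b)]))"
```

```text
[-2.69180073 -1.74487928  7.56443209]
(array([0.47584549, 0.20808316]), 28.1, array([0.47631257, 0.20808345]), 27.6, 1798)
(array([0.47544763, 0.20809785]), 27.8, array([0.4755817 , 0.20802583]), 27.0, 1618)
(array([0.47645151, 0.20849275]), 13.4, array([0.47662696, 0.20840541]), 13.0, 360)
plate (array([0.47626501, 0.20877083]), (91.43765258789062, 91.57085418701172), 16.56892967224121, 3239)
plane [-0.0264  0.008   0.0597] 226
plane [0.0066 0.0032 0.046 ] 772
plane [ 0.0016 -0.0001  0.006 ] 782
64.15
plane [0.0115 0.0189 0.0339] 503
plane [0.0056 0.0007 0.0061] 1137
68.7833
spool_mid [ 0.56538942 -0.00358395  0.024     ]
board_mid [0.72772252 0.21777582 0.006     ]
```

View pics/z2.png

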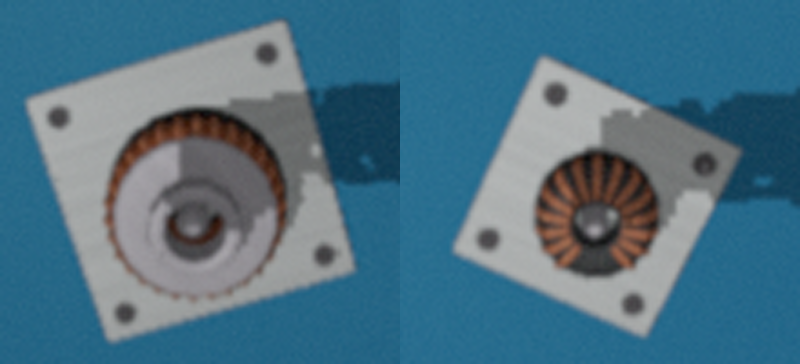

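View pics/top1.png

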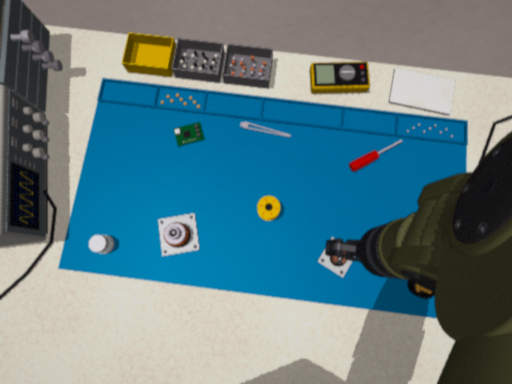

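```bash
python3 - <<'E'
from h import *
ctrl.hold(.5); print(workorder.hand_in(), state()['time'])
E
```

```text
the job is handed in; nothing more can be done
the job is handed in; nothing more can be done
```

I assembled both stacks in the required order and handed the job in at about 69–70 s. Hand-in gave no verdict, so my last camera checks are the only evidence.

- **Tall stud:** large pad, transformer, then washer with its collar up. Relative to the plate top, the washer flange measured 40.0 mm (40 nominal) and the collar top 53.7 mm (54 nominal). The transformer and washer centres are within about 1 mm of the plate centre. The large pad was about 1.5 mm off when placed, and I did not measure it again once covered.
- **Short stud:** small pad, then choke. The choke top measured 27.8 mm above the plate top (28 nominal). The small pad (measured before the choke covered it) and the choke each came out about 1–1.5 mm off the plate centre.
- **Level:** the measured top faces tilt by less than about 0.03 rad, within the camera noise.
- **Bystanders:** the solder spool and circuit board read within 4 mm of their first readings, which is about the camera's accuracy. The gripper ended open and clear of everything.

Three readings did not fit cleanly:

- **Transformer grip:** my first position for it was about 4 mm off in x, so I gripped it off-centre and corrected for that when placing.
- **Side forces:** about 6 N sideways showed while lowering the transformer and the choke, possibly light contact with the stud. Both still seated at the right height.
- **Height readings:** the wrist camera reads all heights about 1 mm low, so I judged every height relative to the plates.

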